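# Comb home the settlement tiles and turn the keeper

### The job

Pick up the white retaining comb and lower it across the middle of the tile rack, so that every tooth goes into its own gap between the settlement tiles and the comb sits fully home, flat on both end cheeks of the rack. The tiles are brittle and may stand a little to one side in the rack, so feel for the gaps with a light hand and never press or knock hard. Then turn the rack's keeper all the way round over the end of the comb, let go, and leave the other things on the table where they are.

Things in the scene. Friction and masses are not known exactly. Their poses are not given: they have to be found in the camera images.
- comb_grip (a point): Centre of the grip block, 20 (x) x 44 (y) x 28 (z) mm, of the loose white plastic retaining comb (about 0.16 kg, varies). Comb x = across, y = along it, z = up. Below the block runs a spine 16 (x) x 194 (y) x 12 (z) mm, its underside 26 mm below this point. It starts upright on its teeth on the table, this point 52 mm up. Either way round will do.
- comb_tips (a point): Middle of the row of tooth tips of the comb, 52 mm below comb_grip. Six square-ended teeth, each 20 (x) x 9 (y) x 26 (z) mm, hang from the spine, 20 mm apart centre to centre along y, symmetric about this point.
- rack: Aluminium tile rack fixed to the table, 66 (x) x 194 (y) mm; origin = centre of its underside at table height, y along the row of tiles, z up. Two end cheeks (60 x 18 mm, centred 88 mm either way along y) have flat tops 68 mm up, on which the ends of the comb's spine rest; comb_grip is then 94 mm above this origin. More than 35 N between comb and rack or tiles breaks a tile.
- tile_tops (a point): Middle of the rack, 60 mm above its origin, the height of the tile tops. Five upright terracotta tiles (52 x 8 mm, 20 mm apart) between two 14 mm end blocks of equal height form one cassette with six 12 mm gaps for the teeth. It stands 2.5 to 7.5 mm off this point along rack y (how far and which way is not reported), held by 15 N friction. On springy rubber: sinks 1 mm per 3 N, at most 6 mm.
- keeper (a joint): Angle (rad) of the flat steel keeper arm, 14 mm wide, underside 82.5 mm up (2.5 mm over a seated spine), on an upright pivot at rack x = +22, y = +88 mm. 0: points straight out along rack +y, clear of the comb; grows anticlockwise from above; 1.57: points along rack -x, across the comb's +y end. Stops at -0.7 and 1.6; stays where left (about 1 N at the knob).
- keeper_knob (a point): Middle of the upright round steel knob near the free end of the keeper arm, diameter 10 mm, 26 mm tall, standing on the arm; 38 mm from the pivot axis, 99.5 mm above the table (knob from 86.5 to 112.5 mm).
- topshell: Bystander: striped conical topshell, 34 mm across, 28 mm high; origin at its underside.
- ormer: Bystander: pearly flat ormer shell, 66 mm across, 18 mm high; origin at its underside.
- dive_weight: Bystander: yellow lead dive weight, 60 x 45 x 22 mm; origin at its underside.
- crucible: Bystander: pale ceramic crucible, 44 mm across, 35 mm high; origin at its underside.
- tweezers: Bystander: bamboo tweezers lying flat, 135 mm long; origin at the underside of the middle.
- dish: Bystander: shallow glass dish, 80 mm across, 16 mm high; origin at its underside.
- jar: Bystander: amber glass jar with lid, 48 mm across, 60 mm high; origin at its underside.
Not all that is in view belongs to the job. Of the things that look like the part that bears comb_grip, take the one that is farthest from the robot's base at the start. Several things have the shape of the rack; the one meant has the colours described above.

How it is judged:
By the outcome, as a careful person would: the job done as asked, in the order asked, and still so for the second after the job is handed in, with the robot touching nothing.
It also fails if it takes over 59 s, if anything falls off the work surface, if the arm or the gripper's body presses on something with over 40 N, if the wrist force passes 120 N, or if a joint passes its speed limit or range.

### The arm

A 6-joint arm with a two-finger parallel gripper is mounted at the origin on the work surface. World frame = base frame: x ahead of the robot, y to its left, z up, the work surface at z = 0. Lengths are in m, angles in degrees, forces in N, time in s.
With the tool pointing down it reaches from about 0.25 to 0.725 m from the base axis. Payload 9.7 kg.
Tool frame: the origin (TCP) lies midway between the tips of the shut fingers; the grasp point (between the pads) lies 19 mm behind it (bot.grasp_offset is the distance from the TCP to the grasp point, in m); z points along the fingers, x is the direction in which the jaws open and shut, and the axes are right-handed (so a half turn about z gives the same grasp; the last joint's range is limited). The gripper opens to 85 mm and grips with 20 to 120 N. Pads are 22 mm wide; open, the fingers measure 114 mm over their backs; the gripper's body (76 mm by 85 mm) begins 54 mm behind the grasp point. The pads swing forward as they close: fully open they stand 13 mm farther back than shut.
Start: joints at [0, 4.979, 10.078, 95.1, 0, 90], TCP at [0.55, -0, 0.231] pointing down, gripper open.
Joint ranges: [-179.16, 179.16], [-48.56, 103.87], [-65.8, 70.77], [-126.05, 130.52], [-82.76, 87.17], [-180, 180]. Speed limits (degrees/s): [127.2, 127.2, 147.25, 180, 180, 180].

### API

Orientations are given as [roll, pitch, yaw] about the fixed x, y, z axes, in that order (R = Rz(yaw) Ry(pitch) Rx(roll)).
In Python, from workcell import bot gives the robot as it stands.
- The arm moves only by the tool send_rows, never from a script. Its argument "targets" is a list of rows, each a list of 5 numbers: the closure, from 0 (fully open) to 1 (shut), then the shift along the world's x, y, z in mm, then the turn about the world's z in degrees. A call has 1 to 10 rows; each row is the pose to reach, as a shift and turn from the pose commanded when the call began; what a row does not reach only later rows make up. A row lasts 1/8 s, in which the tool goes at most 62.5 mm and 10.7 degrees, less where a joint would pass 70% of its speed; a pose out of reach is approached as far as the arm can. A call with a gripper value outside its range is refused whole. The fingers move at their own pace and stop on an object; "squeeze" is the grip in N (left out, the last holds). Time passes only in rows, so rows that repeat a pose let the fingers close. It gives the time, the measured TCP pose, the force and the opening at its end, in the units of the state.
- bot.get_obs(): the state, without advancing time (a new reading comes with each control period).
- bot.camera(name): name is "scene" or "side" or "wrist"; returns a dict with "pixels" (384x512x3 uint8, red, green, blue), "intrinsics" (3x3 intrinsics, pixels), "view" (4x4, takes a point from world to camera coordinates); the wrist camera has in their place "mount" (4x4, takes a point from camera to tool coordinates, whose origin is the TCP and whose axes are the tool frame's). Camera axes: x right, y down, z forward; pixel columns grow to the right and rows downward; lengths in m; the calibration is good to about 2 mm. A picture is of the moment at which its call begins: read the wrist's pose just before it. There is no depth.
- bot.job_done(): hands the job in, once; it reports no verdict.
The state is a dict: "time": time; "q": joint angles; "qd": joint speeds; "joint_efforts": joint torques, N m; "ee_pos": TCP position; "tcp_rot": TCP orientation; "wrist_force": force on the tool from outside, world axes, zero at the start; "torque": the same for the moment, N m; "opening": finger opening in m.
Only numpy, scipy, OpenCV 4.12 (cv2) and the standard library are available. Lean on these libraries where they do the work, as an engineer would, in place of code of your own. Each camera call takes 0.05 s, during which the arm holds its last target.

## Working session

There is one attempt and no reset: what is moved stays moved. The work goes in short steps, Python scripts to look and compute and a tool call to move; the robot and the scene stay as the last step left them, time stands still between calls to the robot, and variables do not carry over. Pictures are saved under pics/ and viewed, and the job is handed in when it is done.

Besides the shell and the picture viewer there is one more tool, called after "Request:" as name(argument=value, ...), one argument or row to a line, values as JSON. send_rows: Moves the arm, as the interface text tells. Its arguments: {"type":"object","properties":{"targets":{"type":"array","items":{"type":"array","items":{"type":"number"}}},"squeeze":{"type":"number"}},"required":["targets"]}

```bash
ls; mkdir -p pics; cat > h.py <<'E'
from workcell import bot
import cv2, numpy as np
def snap(n,f):
    o=bot.get_obs(); c=bot.camera(n); cv2.imwrite('pics/'+f,c['pixels'][:,:,::-1]); np.savez('pics/'+f+'.npz',tcp=o['ee_pos'],rot=o['tcp_rot'],**c); return c
E
python3 - <<'E'
from h import *
o=bot.get_obs();print(o)
for n in ('scene','side','wrist'):
    c=snap(n,n+'0.png')
    print(n,{k:np.round(v,3).tolist() for k,v in c.items() if k!='pixels'})
E
```

```text
pics
{'time': 0.0, 'q': array([ 5.45781929e-04,  5.01372938e+00,  1.00332769e+01,  9.50989526e+01,
       -8.63788939e-04,  8.99985895e+01]), 'qd': array([ 0.05634716,  0.04426781,  0.01128954,  0.01232581,  0.07533974,
       -0.08450233]), 'joint_efforts': array([ 7.68234549e-04, -5.20392072e+01,  4.64802504e+01,  1.63646933e-02,
        2.23589603e-05, -6.77332673e-05]), 'ee_pos': array([5.49771212e-01, 9.40302156e-07, 2.30547294e-01]), 'tcp_rot': array([1.79999138e+02, 7.94051365e-02, 1.95631823e-03]), 'wrist_force': array([ 0.37683577, -0.71280812,  0.09348088]), 'torque': array([-0.04696891,  0.06548082,  0.00073456]), 'opening': 0.08526435298689847}
scene {'intrinsics': [[424.825, 0.0, 248.937], [0.0, 424.825, 183.606], [0.0, 0.0, 1.0]], 'view': [[0.848, 0.53, -0.006, -0.441], [0.463, -0.747, -0.477, -0.234], [-0.258, 0.402, -0.879, 1.282], [0.0, 0.0, 0.0, 1.0]]}
side {'intrinsics': [[381.926, 0.0, 251.689], [0.0, 381.926, 196.95], [0.0, 0.0, 1.0]], 'view': [[-0.872, -0.49, 0.008, 0.465], [-0.381, 0.667, -0.64, 0.279], [0.308, -0.561, -0.769, 0.846], [0.0, 0.0, 0.0, 1.0]]}
wrist {'intrinsics': [[340.513, 0.0, 254.47], [0.0, 340.513, 185.711], [0.0, 0.0, 1.0]], 'mount': [[1.0, 0.001, -0.0, -0.001], [-0.001, 0.962, 0.272, -0.069], [0.0, -0.272, 0.962, -0.143], [0.0, 0.0, 0.0, 1.0]]}
```

View pics/scene0.png

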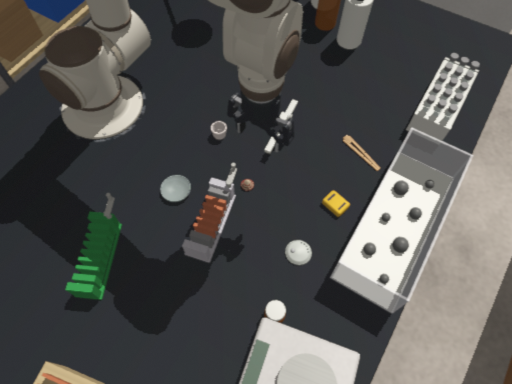

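View pics/side0.png

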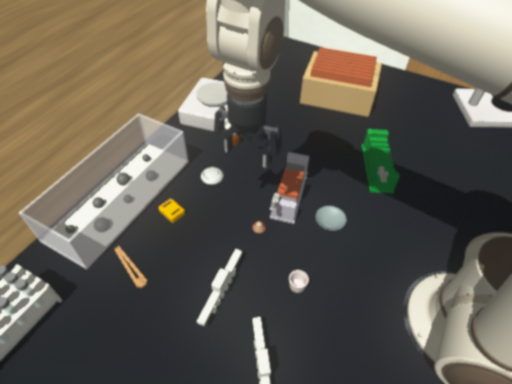

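View pics/wrist0.png

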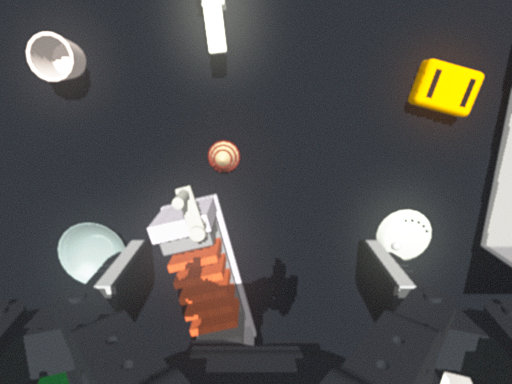

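The scene view shows the rack at (212,222) with its keeper towards (232,178), and a green look-alike at left. The side view shows two white combs, at (220,287) and (262,350). The wrist view shows the rack's end and the keeper at (190,215).

```bash
cat >> h.py <<'E'
from scipy.spatial.transform import Rotation as Rn
def load(f): return np.load('pics/'+f+'.npz')
def cam(c):
    "returns K, R (cam->world), origin"
    K=c['intrinsics']
    if 'mount' in c:
        T=np.eye(4);T[:3,:3]=Rn.from_euler('xyz',c['rot'],degrees=True).as_matrix();T[:3,3]=c['tcp'];M=T@c['mount']
    else: M=np.linalg.inv(c['view'])
    return K,M[:3,:3],M[:3,3]
def ray(c,px):
    K,R,o=cam(c); d=R@np.linalg.solve(K,[px[0],px[1],1.]); return o,d/np.linalg.norm(d)
def onz(c,px,z):
    o,d=ray(c,px); return o+d*(z-o[2])/d[2]
def proj(c,P):
    K,R,o=cam(c); v=K@(R.T@(np.asarray(P)-o)); return v[:2]/v[2]
def tri(obs):
    A=np.zeros((3,3));b=np.zeros(3)
    for c,p in obs:
        o,d=ray(c,p);M=np.eye(3)-np.outer(d,d);A+=M;b+=M@o
    X=np.linalg.solve(A,b); return X,[np.linalg.norm((np.eye(3)-np.outer(ray(c,p)[1],ray(c,p)[1]))@(X-ray(c,p)[0])) for c,p in obs]
E
python3 - <<'E'
from h import *
np.set_printoptions(precision=3,suppress=True)
s=load('side0.png');c=load('scene0.png');w=load('wrist0.png')
for n,p in dict(A1=(238,252),A2=(203,322),B1=(257,319),B2=(266,384)).items(): print(n,onz(s,p,.032))
for n,p in dict(A=(221,284),B=(261,355)).items(): print(n,onz(s,p,.06))
print('scene',onz(c,(290,105),.03),onz(c,(270,150),.03))
print('wrist comb end',onz(w,(205,0),.038),onz(w,(217,50),.038))
print('rack far cheek',onz(w,(182,225),.068),'knobs',onz(w,(180,200),.1125),onz(w,(197,232),.1))
E
python3 - <<'E'
import cv2
for n in('side','scene'):
    i=cv2.imread(f'pics/{n}0.png'); i=i[230:384,170:310] if n=='side' else i[80:280,160:320]
    cv2.imwrite(f'pics/{n}0c.png',cv2.resize(i,None,fx=3.8 if n=='side' else 3,fy=3.8 if n=='side' else 3,interpolation=2))
E
```

```text
A1 [0.513 0.105 0.032]
A2 [0.49  0.29  0.032]
B1 [0.393 0.228 0.032]
B2 [0.316 0.332 0.032]
A [0.495 0.208 0.06 ]
B [0.347 0.297 0.06 ]
scene [0.489 0.278 0.03 ] [0.519 0.113 0.03 ]
wrist comb end [0.505 0.146 0.038] [0.514 0.104 0.038]
rack far cheek [ 0.479 -0.056  0.068] knobs [ 0.489 -0.016  0.112] [ 0.499 -0.05   0.1  ]
```

View pics/side0c.png

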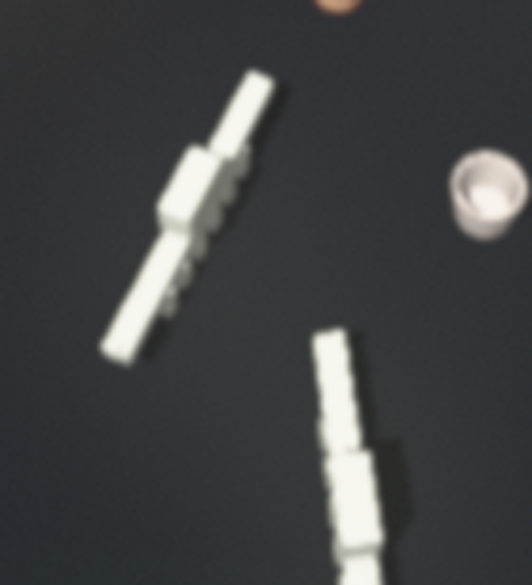

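View pics/scene0c.png

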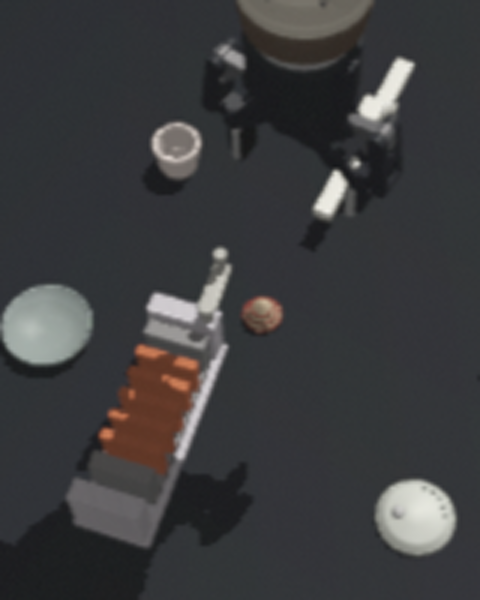

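The comb candidates are at about (0.50,0.20) and (0.35,0.30), so A at 0.54 m is farthest. I'll look at the rack first.

Request:
send_rows(
  targets=[
    [0,-20,-50,20,0],
    [0,-40,-110,40,0],
    [0,-40,-110,40,0],
    [0,-40,-110,40,0],
  ],
)

```text
time: 0.65
ee_pos: [0.51, -0.1101, 0.271]
tcp_rot: [-180.0, 0.0, -0.1]
wrist_force: [0.1, 0.1, -0.6]
opening: 0.0857
```

```bash
python3 - <<'E'
from h import *
o=bot.get_obs();print(o['ee_pos'],o['tcp_rot'],o['time'],o['wrist_force'])
snap('wrist','w1.png')
E
```

```text
[ 0.51001294 -0.11014373  0.27101127] [-1.79982969e+02  7.36798675e-03 -6.47605771e-02] 0.65 [ 0.12296215  0.10253771 -0.63531617]
```

View pics/w1.png

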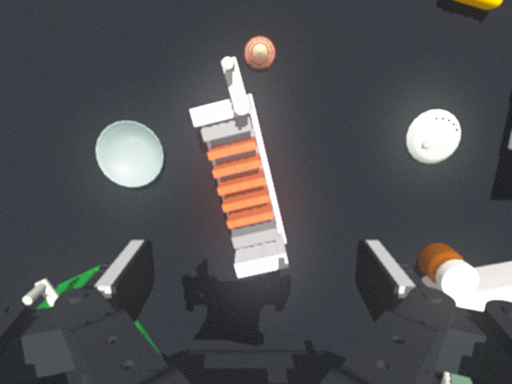

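The wrist view shows the whole rack: its cheeks are near (220,111) and (261,265), the five terracotta tiles lie between, and the knob is at (229,63). I'll take a second view for parallax.

Request:
send_rows(
  targets=[
    [0,-45,20,0,0],
    [0,-90,40,0,0],
    [0,-90,40,0,0],
    [0,-90,40,0,0],
  ],
)

```text
time: 1.2
ee_pos: [0.4205, -0.0692, 0.271]
tcp_rot: [-180.0, -0.0, 0.1]
wrist_force: [0.8, -0.1, -0.7]
opening: 0.0853
```

```bash
python3 - <<'E'
from h import *
o=bot.get_obs();print(o['ee_pos'],o['tcp_rot'],o['time'])
snap('wrist','w2.png')
a=cv2.imread('pics/w1.png')[45:285,180:300];b=cv2.imread('pics/w2.png')
cv2.imwrite('pics/w1c.png',cv2.resize(a,None,fx=2.5*1,fy=2.5,interpolation=2))
E
```

```text
[ 0.42048572 -0.0692097   0.27102181] [-1.79997871e+02 -1.80070972e-02  1.01241159e-01] 1.2
```

View pics/w1c.png

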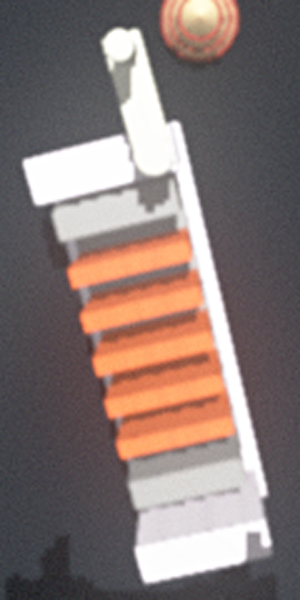

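View pics/w2.png

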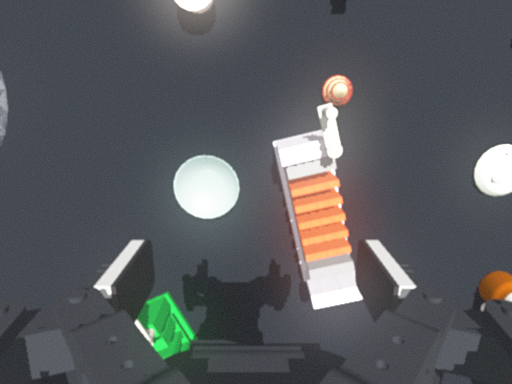

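```bash
python3 - <<'E'
from h import *
a=cv2.imread('pics/w1.png');b=cv2.imread('pics/w2.png')
def crop(i,x,y,w,h,f): 
    c=cv2.resize(i[y:y+h,x:x+w],None,fx=f,fy=f,interpolation=cv2.INTER_CUBIC); return c
t=np.hstack([crop(a,180,95,100,50,4),crop(b,265,110,100,50,4)])
u=np.hstack([crop(a,220,240,100,50,4),crop(b,290,270,100,50,4)])
v=np.hstack([crop(a,200,45,80,50,4),crop(b,300,90,80,50,4)]);v=np.pad(v,((0,0),(0,160),(0,0)))
cv2.imwrite('pics/c12.png',np.vstack([t,u,v]))
E
```

```text
(no output)
```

View pics/c12.png

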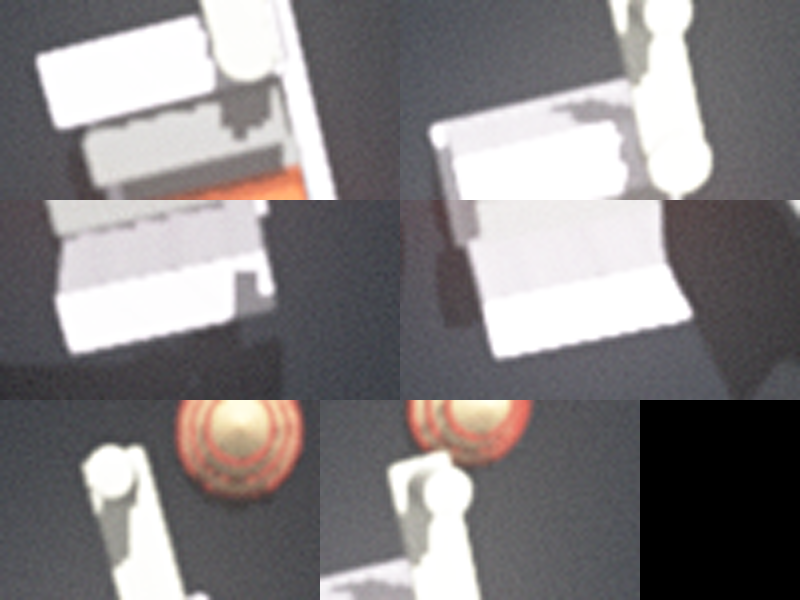

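```bash
python3 - <<'E'
from h import *
np.set_printoptions(precision=4,suppress=True)
a=load('w1.png');b=load('w2.png')
P1=dict(FO=(189.5,109.25),FI=(194.5,127),NI=(234.25,263.25),NO=(238,278.25),NR=(288.75,266.5),K=(228,63))
P2=dict(FO=(278,148.75),NI=(311.25,295.5),NO=(314.25,309.5),NR=(363,299.5),K=(331.75,113))
for k in P2:
    X,r=tri([(a,P1[k]),(b,P2[k])]);z=.1125 if k=='K' else .068
    print(k,X,np.array(r)*1e3,onz(a,P1[k],z)[:2],onz(b,P2[k],z)[:2])
loc=dict(FO=(-30,97),FI=(-30,79),NI=(-30,-79),NO=(-30,-97),NR=(30,-97))
def fit(c,P):
    k=[i for i in P if i in loc]
    L=np.array([loc[i] for i in k])/1e3; W=np.array([onz(c,P[i],.068)[:2] for i in k])
    M,_=cv2.estimateAffinePartial2D(L,W,method=cv2.LMEDS) if 0 else (None,None)
    lm=L.mean(0);wm=W.mean(0);H=(L-lm).T@(W-wm);U,S,V=np.linalg.svd(H);R=(U@np.diag([1,np.sign(np.linalg.det(U@V))])@V).T
    t=wm-R@lm;return t,np.degrees(np.arctan2(R[1,0],R[0,0])),np.abs((R@L.T).T+t-W).max(0)*1e3
print(fit(a,P1),fit(b,P2))
for c,f in((a,'w1.png'),(b,'w2.png')):
    h=cv2.cvtColor(cv2.imread('pics/'+f),cv2.COLOR_BGR2HSV)
    t,ang,_=fit(c,P1 if f=='w1.png' else P2)
    m=cv2.inRange(h,(0,120,190),(20,255,255)); m=cv2.morphologyEx(m,cv2.MORPH_OPEN,np.ones((2,2)))
    n,l,s,ce=cv2.connectedComponentsWithStats(m)
    th=np.radians(ang)
    for i in range(1,n):
        if s[i,4]>60:
            q=onz(c,ce[i],.06)[:2]-t; print(f,s[i],ce[i],'rack xy mm',1e3*np.array([q@[np.cos(th),np.sin(th)],q@[-np.sin(th),np.cos(th)]]))
E
```

```text
FO [ 0.4442 -0.0593  0.0629] [0.4399 0.4399] [ 0.445  -0.0595] [ 0.444  -0.0581]
NI [ 0.4864 -0.2296  0.0676] [0.2846 0.2846] [ 0.4866 -0.2291] [ 0.4862 -0.2297]
NO [ 0.4905 -0.2477  0.0688] [0.1077 0.1077] [ 0.4905 -0.2481] [ 0.4907 -0.2485]
NR [ 0.5481 -0.2358  0.065 ] [0.9376 0.9376] [ 0.5481 -0.2332] [ 0.5468 -0.2349]
K [ 0.4873 -0.0193  0.1107] [0.0432 0.0432] [ 0.4874 -0.0194] [ 0.4868 -0.0192]
(array([ 0.4968, -0.1463]), np.float64(13.610055260089004), array([0.6732, 1.009 ])) (array([ 0.4963, -0.1465]), np.float64(13.432444801139798), array([1.2344, 1.0452]))
w1.png [208 139  49  23 547] [232.5393 149.958 ] rack xy mm [ 0.4471 45.8447]
w1.png [213 155  48  24 587] [237.2743 167.4446] rack xy mm [ 0.5951 26.504 ]
w1.png [ 218  171   56   59 1969] [246.6023 201.2778] rack xy mm [  1.0711 -12.5705]
w1.png [439 253  23   7 115] [450.2087 256.4696] rack xy mm [ 211.7468 -132.2014]
w2.png [ 290  173   63   88 3568] [320.789  218.4423] rack xy mm [-0.3725  9.5864]
w2.png [498 281  14  15 133] [505.4737 288.3759] rack xy mm [ 195.9448 -127.3866]
```

```bash
python3 - <<'E'
from h import *
th=np.radians(13.5);t=np.array([.4966,-.1464]);ex=np.array([np.cos(th),np.sin(th)]);ey=np.array([-ex[1],ex[0]])
for f in('w1.png','w2.png'):
    c=load(f);im=c['pixels']
    xs=np.arange(-22,23,.5);ys=np.arange(-80,80.1,.5)
    g=np.array([[proj(c,[*(t+ex*x/1e3+ey*y/1e3),.06]) for x in xs] for y in ys]).astype(np.float32)
    r=cv2.remap(im,g[...,0],g[...,1],1)[::-1]
    cv2.imwrite('pics/rect_'+f,cv2.resize(r,None,fx=3,fy=1.85*1,interpolation=1)[:,:,::-1])
    p=r[::-1][:,30:60].astype(float).mean(1)
    s=p[:,0]-p[:,2] if 0 else p[:,0]
    d=np.gradient(cv2.GaussianBlur(s.reshape(-1,1),(1,5),0).ravel())
    pk=[(ys[i],round(d[i],1)) for i in range(1,len(d)-1) if abs(d[i])>4 and abs(d[i])>=max(abs(d[i-1]),abs(d[i+1]))]
    print(f,[(float(a),float(b)) for a,b in pk])
E
cd pics; python3 -c "
import cv2,numpy as np
cv2.imwrite('rect.png',np.hstack([cv2.imread('rect_w1.png'),cv2.imread('rect_w2.png')]))"
```

```text
w1.png [(-66.5, -6.7), (-63.5, 5.9), (-50.0, -9.0), (-42.0, -4.8), (-39.0, 23.5), (-29.5, -5.4), (-22.0, -13.2), (-19.0, 19.8), (-9.5, -5.5), (-3.0, -13.5), (1.0, 20.6), (10.5, -5.6), (15.5, -13.6), (21.0, 23.5), (30.5, -5.8), (34.5, -13.5), (37.5, -4.4), (41.0, 26.3), (53.0, -14.4), (61.5, 17.0), (75.5, -18.3), (78.5, 27.2)]
w2.png [(-49.5, -7.8), (-39.5, 12.2), (1.5, 4.1), (18.5, -6.5), (21.0, 9.5), (38.0, -12.0), (40.5, 15.0), (57.0, -12.2), (61.5, 11.1), (75.0, -7.1), (77.0, 10.8)]
```

View pics/rect.png

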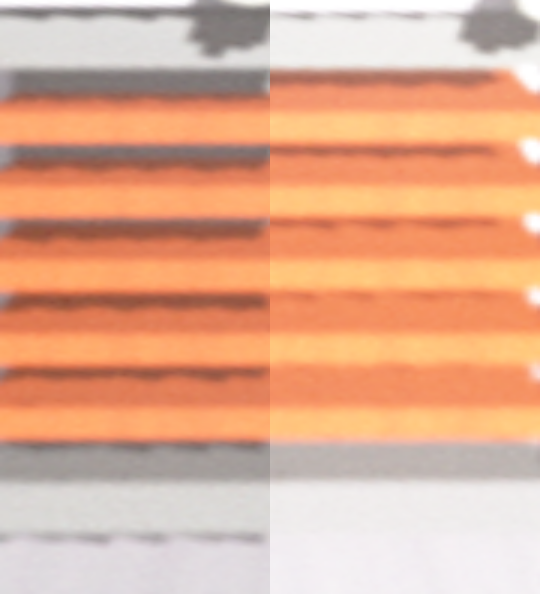

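The rectified rack views show all six gaps. The rack centre is about (0.4966,-0.1464), yaw 13.5°, and the cassette sits about +5.6 mm along rack y. Next I'll look at the comb.

Request:
send_rows(
  targets=[
    [0,30,60,0,0],
    [0,60,120,0,0],
    [0,100,180,0,0],
    [0,120,240,0,0],
    [0,120,250,0,0],
    [0,120,250,0,0],
    [0,120,250,0,0],
  ],
)

```text
time: 2.12
ee_pos: [0.5403, 0.1797, 0.2705]
tcp_rot: [180.0, 0.1, 0.0]
wrist_force: [-0.9, 0.3, 0.2]
opening: 0.0855
```

```bash
python3 - <<'E'
from h import *
o=bot.get_obs();print(o['ee_pos'],o['tcp_rot'],o['time'])
snap('wrist','w3.png')
E
```

```text
[0.5402692  0.17970938 0.27053417] [1.79964648e+02 6.90083241e-02 3.52240652e-03] 2.125
```

Request:
send_rows(
  targets=[
    [0,-40,0,0,0],
    [0,-80,0,0,0],
    [0,-80,0,0,0],
    [0,-80,0,0,0],
  ],
)

```text
time: 2.68
ee_pos: [0.4604, 0.1794, 0.2718]
tcp_rot: [-180.0, -0.1, -0.1]
wrist_force: [1.5, 0.2, 0.3]
opening: 0.0852
```

```bash
python3 - <<'E'
from h import *
o=bot.get_obs();print(o['ee_pos'],o['tcp_rot'],o['time'])
snap('wrist','w4.png')
a=cv2.imread('pics/w3.png');b=cv2.imread('pics/w4.png')
h=np.hstack([a,b]);cv2.imwrite('pics/w34.png',cv2.resize(h,(800,300)))
E
```

```text
[0.46035941 0.17936917 0.27176158] [-1.79977154e+02 -7.78690267e-02 -5.46038977e-02] 2.675
```

View pics/w34.png

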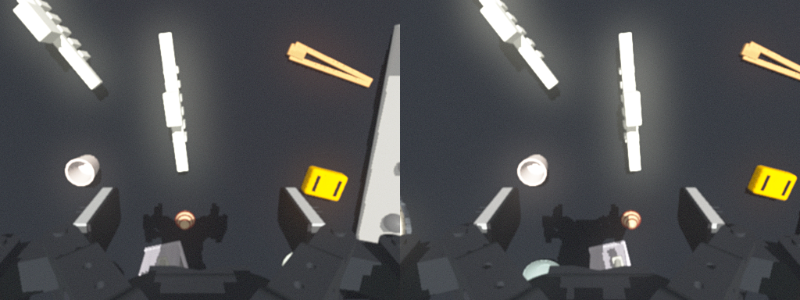

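```bash
python3 - <<'E'
from h import *
a=cv2.imread('pics/w3.png');b=cv2.imread('pics/w4.png')
f=lambda i,x,y:cv2.resize(i[y:y+200,x:x+60],None,fx=3,fy=3,interpolation=2)
g=lambda i:np.clip((i.astype(float)-110)*1.75,0,255).astype(np.uint8)
cv2.imwrite('pics/cc.png',np.hstack([g(f(a,195,30)),g(f(b,270,30)),f(a,195,30),f(b,270,30)]))
E
```

```text
(no output)
```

View pics/cc.png

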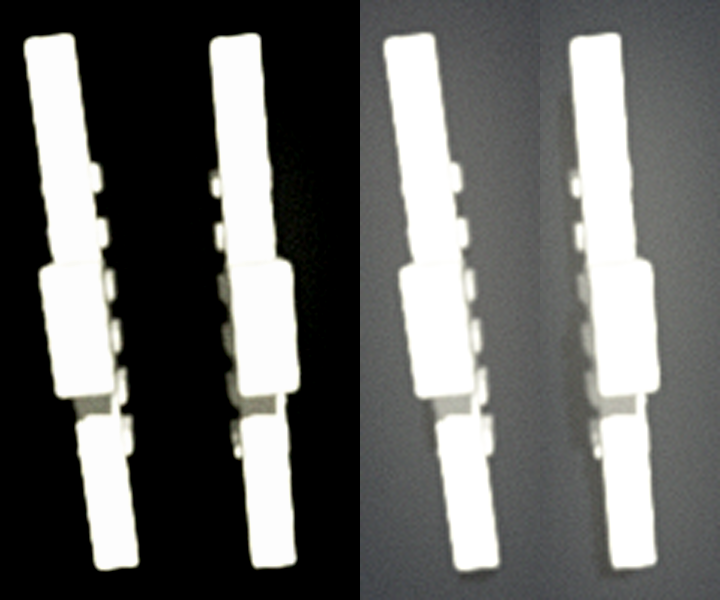

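```bash
python3 - <<'E'
from h import *
np.set_printoptions(precision=4,suppress=True)
a=load('w3.png');b=load('w4.png')
A=dict(sTL=(25,38),sTR=(74,36),sBL=(95,568),sBR=(138,565),bTL=(40,267),bTR=(103,262),bBL=(55,397),bBR=(115,393))
B=dict(sTL=(31,38),sTR=(80,36),sBL=(70,566),sBR=(116,564),bTL=(49,266),bTR=(112,262),bBL=(58,394),bBR=(118,390))
X={}
for k in A:
    p=np.array(A[k])/3+[195,30];q=np.array(B[k])/3+[270,30]
    X[k],r=tri([(a,p),(b,q)]);z=.038 if k[0]=='s' else .066
    print(k,X[k],np.array(r)*1e3,onz(a,p,z)[:2],onz(b,q,z)[:2]); X[k+'z']=(onz(a,p,z)+onz(b,q,z))/2
s=[np.mean([X[p+c+'z'] for c in('TL','TR','BL','BR')],0) for p in 'sb'];print('centres',s)
d=(X['sTLz']+X['sTRz'])-(X['sBLz']+X['sBRz']);print('yaw',np.degrees(np.arctan2(-d[0],d[1])),np.linalg.norm(d)/2)
d=(X['bTLz']+X['bTRz'])-(X['bBLz']+X['bBRz']);print('yaw',np.degrees(np.arctan2(-d[0],d[1])),np.linalg.norm(d)/2)
E
```

```text
sTL [0.4868 0.2953 0.0366] [0.0396 0.0396] [0.487  0.2951] [0.4867 0.2952]
sTR [0.5036 0.2959 0.0367] [0.0349 0.0349] [0.5037 0.2958] [0.5035 0.2958]
sBL [0.5064 0.1006 0.0345] [0.139 0.139] [0.5067 0.1018] [0.506  0.1021]
sBR [0.5237 0.1038 0.04  ] [0.0796 0.0796] [0.5236 0.1031] [0.524  0.1029]
bTL [0.4926 0.2202 0.062 ] [0.0602 0.0602] [0.4931 0.2205] [0.4922 0.2206]
bTR [0.5139 0.2217 0.0619] [0.1166 0.1166] [0.5142 0.2222] [0.5133 0.2219]
bBL [0.4965 0.1762 0.0648] [0.3399 0.3399] [0.4967 0.1761] [0.4964 0.1768]
bBR [0.5174 0.1776 0.0647] [0.3257 0.3257] [0.5175 0.1776] [0.5172 0.1782]
centres [array([0.5052, 0.199 , 0.038 ]), array([0.5051, 0.1993, 0.066 ])]
yaw 5.8726262435341745 0.19400664895576128
yaw 4.860458985272614 0.044257791009922935
```

The comb measures cleanly: centre (0.5052,0.1991), yaw 5.8°, spine length 194.0 mm, block top about 63–66 mm. I'll grasp it now.

Request:
send_rows(
  targets=[
    [0.3,45,19,-40,5.8],
    [0.3,45,19,-100,5.8],
    [0.3,45,19,-150,5.8],
    [0.3,45,19,-190,5.8],
    [0.3,45,19,-215,5.8],
    [0.3,45,19,-235,5.8],
    [0.3,45,19,-235,5.8],
    [0.3,45,19,-235,5.8],
  ],
  squeeze=40,
)

```text
time: 3.72
ee_pos: [0.5057, 0.1989, 0.0369]
tcp_rot: [-180.0, -0.0, 5.8]
wrist_force: [0.4, 0.1, 0.5]
opening: 0.0598
```

Request:
send_rows(
  targets=[
    [0.7,0,0,0,0],
    [0.8,0,0,0,0],
    [0.9,0,0,0,0],
    [1,0,0,0,0],
    [1,0,0,0,0],
    [1,0,0,0,0],
    [1,0,0,0,0],
  ],
  squeeze=40,
)

```text
time: 4.6
ee_pos: [0.5054, 0.1992, 0.037]
tcp_rot: [-180.0, -0.1, 5.8]
wrist_force: [-1.0, -0.8, 5.6]
opening: 0.0193
```

Request:
send_rows(
  targets=[
    [1,0,0,20,0],
    [1,0,0,60,0],
    [1,0,0,110,0],
    [1,0,0,165,0],
    [1,0,0,165,0],
    [1,0,0,165,0],
  ],
)

```text
time: 5.35
ee_pos: [0.5048, 0.1989, 0.2002]
tcp_rot: [180.0, 0.1, 5.8]
wrist_force: [-0.1, -0.1, -3.3]
opening: 0.0192
```

```bash
python3 - <<'E'
from h import *
o=bot.get_obs();print(o['ee_pos'],o['tcp_rot'],o['time'],o['wrist_force'],o['torque'])
snap('wrist','w5.png');snap('side','s5.png')
E
```

```text
[0.50477735 0.19892618 0.2002292 ] [1.79981905e+02 6.53106914e-02 5.80057119e+00] 5.35 [-0.14968952 -0.09115652 -3.29857074] [ 0.01258313  0.01894888 -0.04272647]
```

View pics/w5.png

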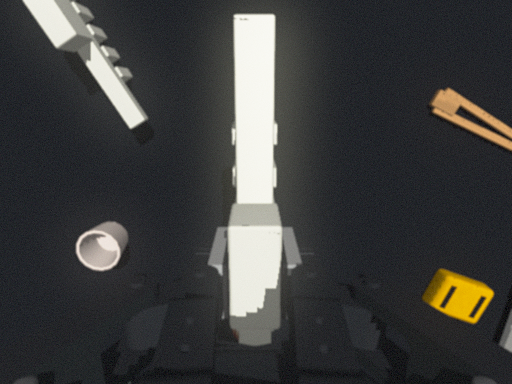

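View pics/s5.png

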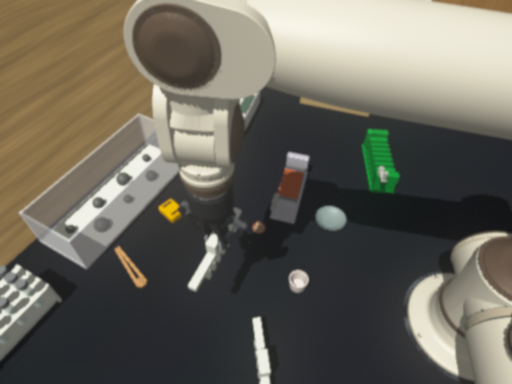

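The wrist view shows the comb gripped square along the tool, with the far end of its spine at (235,15)–(274,15). I'll measure its offset in the hand.

```bash
python3 - <<'E'
from h import *
c=load('w5.png');M=c['mount'];K=c['intrinsics'];im=c['pixels'].astype(float).mean(2)
def on(px,z):
    d=M[:3,:3]@np.linalg.solve(K,[*px,1.]);o=M[:3,3];return (o+d*(z-o[2])/d[2])[:2]*1e3
prof=im[5:30,240:270].mean(1);print(prof.astype(int))
for r in(20,60,100):
    p=im[r-3:r+4].mean(0); th=130;i=[j for j in range(200,310) if (p[j]>th)!=(p[j+1]>th)];print(r,i,[ [on((x+.5,r),z).round(1).tolist() for x in i] for z in(-.001,)])
for z in(-.003,-.001,.001): print(z,on((254,14.5),z))
E
```

```text
[ 61  62  63  64  64  65  62  64 107 181 235 245 244 236 231 240 244 245
 244 245 244 244 244 245 244]
20 [233, 275] [[[-8.5, -94.9], [7.5, -94.9]]]
60 [233, 274] [[[-8.7, -80.6], [7.3, -80.6]]]
100 [234, 274] [[[-8.6, -65.4], [7.6, -65.4]]]
-0.003 [ -0.70283556 -96.41128944]
-0.001 [ -0.70596483 -96.79727708]
0.001 [ -0.7090941  -97.18326473]
```

Request:
send_rows(
  targets=[
    [1,0,-50,0,2],
    [1,-2,-105,0,4],
    [1,-4,-160,0,6],
    [1,-6,-215,0,7.7],
    [1,-8,-270,0,7.7],
    [1,-9.7,-315,0,7.7],
    [1,-9.7,-340,0,7.7],
    [1,-9.7,-340,0,7.7],
    [1,-9.7,-340,0,7.7],
  ],
)

```text
time: 6.58
ee_pos: [0.4949, -0.1405, 0.2003]
tcp_rot: [-179.9, 0.1, 13.5]
wrist_force: [0.1, 0.6, -1.6]
opening: 0.0193
```

Request:
send_rows(
  targets=[
    [1,0,0,-35,0],
    [1,0,0,-65,0],
    [1,0,0,-85,0],
    [1,0,0,-92,0],
    [1,0,0,-92,0],
    [1,0,0,-92,0],
  ],
)

```text
time: 7.32
ee_pos: [0.4958, -0.1409, 0.1103]
tcp_rot: [180.0, -0.1, 13.5]
wrist_force: [-0.2, -0.6, -2.4]
opening: 0.0195
```

```bash
python3 - <<'E'
from h import *
o=bot.get_obs();print(o['ee_pos'],o['tcp_rot'],o['time'],o['wrist_force'],o['torque'])
snap('wrist','w6.png')
E
```

```text
[ 0.49579546 -0.14086352  0.11030109] [ 1.79961291e+02 -7.01125862e-02  1.35228198e+01] 7.325 [-0.19258322 -0.63172871 -2.35899507] [0.01729578 0.04543961 0.06808833]
```

View pics/w6.png

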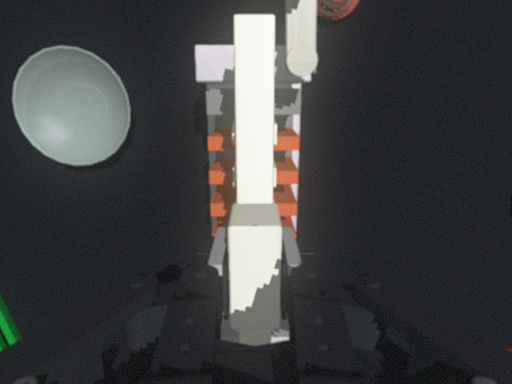

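The view shows the comb centred over the rack and square to it. Lowering slowly now.

Request:
send_rows(
  targets=[
    [1,0,0,-6,0],
    [1,0,0,-11,0],
    [1,0,0,-13,0],
    [1,0,0,-15,0],
    [1,0,0,-15,0],
  ],
)

```text
time: 8.0
ee_pos: [0.4952, -0.141, 0.0941]
tcp_rot: [-180.0, 0.0, 13.5]
wrist_force: [0.2, -0.5, -2.0]
opening: 0.0192
```

Request:
send_rows(
  targets=[
    [1,0,0,-2,0],
    [1,0,0,-4,0],
    [1,0,0,-4,0],
  ],
)

```text
time: 8.38
ee_pos: [0.4952, -0.141, 0.0901]
tcp_rot: [-180.0, 0.0, 13.5]
wrist_force: [0.1, -0.9, -2.1]
opening: 0.0194
```

Request:
send_rows(
  targets=[
    [1,0,0,-2,0],
    [1,0,0,-4,0],
    [1,0,0,-6,0],
    [1,0,0,-7,0],
    [1,0,0,-7,0],
  ],
)

```text
time: 9.0
ee_pos: [0.4953, -0.141, 0.0832]
tcp_rot: [-180.0, 0.0, 13.5]
wrist_force: [-0.4, 0.6, -2.1]
opening: 0.0194
```

```bash
python3 - <<'E'
from h import *
o=bot.get_obs();print(o['ee_pos'],o['tcp_rot'],o['time'],o['wrist_force'],o['torque'])
snap('wrist','w7.png')
E
```

```text
[ 0.49525372 -0.14100422  0.08321159] [-1.79997549e+02  6.81285173e-03  1.34980350e+01] 9.0 [-0.43000036  0.56055664 -2.11847811] [ 0.04042176 -0.04038455 -0.01506537]
```

View pics/w7.png

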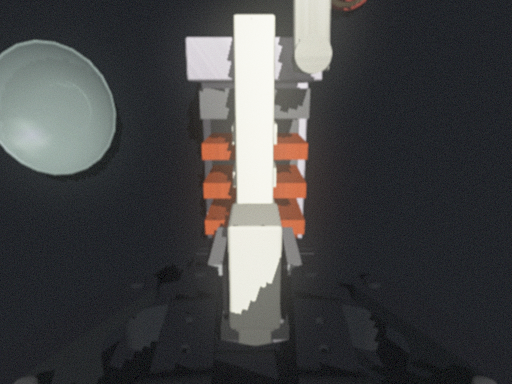

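The teeth can be seen between the tiles, with no contact force. Continuing down to the cheeks.

Request:
send_rows(
  targets=[
    [1,0,0,-1.5,0],
    [1,0,0,-3,0],
    [1,0,0,-3,0],
  ],
)

```text
time: 9.43
ee_pos: [0.4952, -0.141, 0.0801]
tcp_rot: [-180.0, 0.0, 13.5]
wrist_force: [-0.6, -0.1, -2.2]
opening: 0.0195
```

Request:
send_rows(
  targets=[
    [1,0,0,-0.7,0],
    [1,0,0,-1.2,0],
    [1,0,0,-1.2,0],
  ],
)

```text
time: 9.8
ee_pos: [0.4953, -0.141, 0.0791]
tcp_rot: [180.0, -0.0, 13.5]
wrist_force: [0.0, 1.0, -3.4]
opening: 0.0195
```

Request:
send_rows(
  targets=[
    [1,0,0,-0.5,0],
    [1,0,0,-0.5,0],
  ],
)

```text
time: 10.05
ee_pos: [0.4953, -0.141, 0.079]
tcp_rot: [180.0, -0.0, 13.5]
wrist_force: [-2.1, 1.3, 4.7]
opening: 0.0196
```

Request:
send_rows(
  targets=[
    [1,0,0,-0.5,0],
    [1,0,0,-0.5,0],
  ],
)

```text
time: 10.3
ee_pos: [0.4954, -0.141, 0.0791]
tcp_rot: [180.0, -0.0, 13.5]
wrist_force: [-4.2, 1.0, 8.5]
opening: 0.0196
```

Contact is firm at TCP z 0.079, exactly cheek height, at about 10 N. I'll ease off, release and rise to look.

Request:
send_rows(
  targets=[
    [1,0,0,0.8,0],
    [0.7,0,0,0.8,0],
    [0.6,0,0,0.8,0],
    [0.5,0,0,0.8,0],
    [0.5,0,0,0.8,0],
  ],
)

```text
time: 10.92
ee_pos: [0.4953, -0.141, 0.0788]
tcp_rot: [-180.0, 0.0, 13.5]
wrist_force: [0.5, -0.3, -0.1]
opening: 0.0428
```

Request:
send_rows(
  targets=[
    [0.5,0,0,20,0],
    [0.5,0,0,60,0],
    [0.5,0,0,120,0],
    [0.5,0,30,180,0],
    [0.5,0,30,180,0],
    [0.5,0,30,180,0],
  ],
)

```text
time: 11.68
ee_pos: [0.4955, -0.1109, 0.2587]
tcp_rot: [180.0, -0.0, 13.5]
wrist_force: [-0.6, 0.3, -0.6]
opening: 0.0427
```

```bash
python3 - <<'E'
from h import *
o=bot.get_obs();print(o['ee_pos'],o['tcp_rot'],o['time'],o['wrist_force'],o['opening'])
snap('wrist','w8.png')
E
```

```text
[ 0.49549265 -0.11091933  0.25867978] [ 1.79987245e+02 -1.17787790e-02  1.35320394e+01] 11.675 [-0.59008237  0.2708033  -0.56399734] 0.04270950628961649
```

View pics/w8.png

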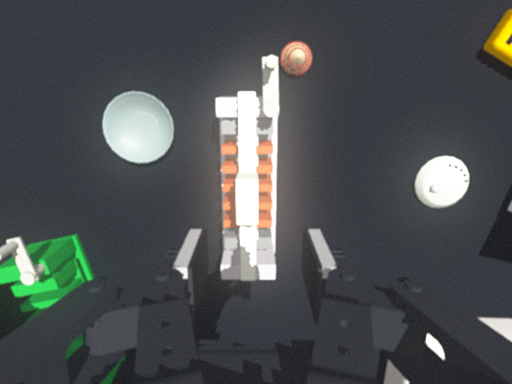

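The comb sits home along the rack with every tooth between tiles. The keeper is at (270,88), still pointing out, with its knob near (268,62). I'll locate the knob and check the joints.

```bash
python3 - <<'E'
from h import *
i=cv2.imread('pics/w8.png');cv2.imwrite('pics/w8c.png',cv2.resize(i[45:285,205:295],None,fx=2.5,fy=2.5,interpolation=2))
k=cv2.resize(i[45:125,230:310],None,fx=7,fy=7,interpolation=2);cv2.imwrite('pics/w8k.png',k)
print(bot.get_obs()['q'])
E
```

```text
[-1.26396431e+01 -1.22601846e-01  7.75946738e+00  9.79647178e+01
 -7.26424569e-03  6.38511679e+01]
```

View pics/w8c.png

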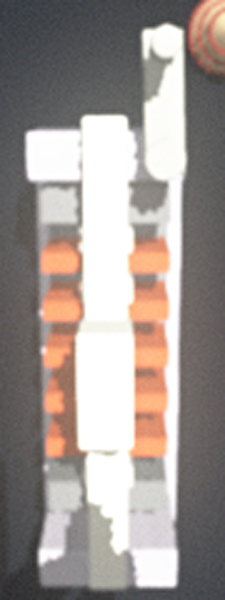

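View pics/w8k.png

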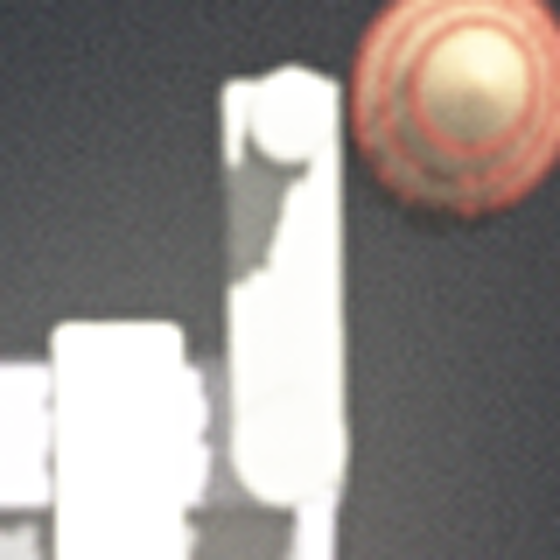

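```bash
python3 - <<'E'
from h import *
c=load('w8.png');a=load('w1.png');b=load('w2.png')
k=onz(c,(271.7,61.4),.1125);p=onz(c,(271.4,109),.0865);print(k,p)
print(tri([(a,(228,63)),(b,(331.75,113)),(c,(271.7,61.4))]))
piv=np.array([.4975,-.0557])
K=tri([(a,(228,63)),(b,(331.75,113)),(c,(271.7,61.4))])[0][:2]
d=K-piv;print(np.linalg.norm(d),np.degrees(np.arctan2(d[1],d[0])))
a0=105.5
for th in range(0,95,8):
    q=piv+.038*np.array([np.cos(np.radians(a0+th)),np.sin(np.radians(a0+th))]);print(th,(q-K)*1e3)
E
```

```text
[ 0.48711926 -0.01918496  0.1125    ] [ 0.497644   -0.05630694  0.0865    ]
(array([ 0.48720924, -0.01920825,  0.11101028]), [np.float64(9.669288075954208e-05), np.float64(0.00010090705264021485), np.float64(0.00015509698879500713)])
0.037915001172628034 105.74857722666246
0 [0.13570052 0.12621025]
8 [-4.86170581 -1.64346414]
16 [-9.56418665 -4.09142073]
24 [-13.88021356  -7.1700128 ]
32 [-17.72577999 -10.81931908]
40 [-21.02603636 -14.96830997]
48 [-23.71674693 -19.53623007]
56 [-25.74554009 -24.43417003]
64 [-27.07292768 -29.566797  ]
72 [-27.67307361 -34.83421025]
80 [-27.53429673 -40.13388557]
88 [-26.65929816 -45.3626708 ]
```

Request:
send_rows(
  targets=[
    [0.5,-2,25,0,10],
    [0.5,-4,50,0,20],
    [0.5,-6,75,-10,30],
    [0.5,-8,92,-40,40],
    [0.5,-8,92,-80,45],
    [0.5,-8,92,-120,45],
    [0.5,-8,92,-150,45],
    [0.5,-8,92,-163,45],
    [0.5,-8,92,-163,45],
    [0.5,-8,92,-163,45],
  ],
  squeeze=20,
)

```text
time: 12.98
ee_pos: [0.4878, -0.0191, 0.0969]
tcp_rot: [179.9, -0.0, 58.5]
wrist_force: [0.3, -0.4, -0.0]
opening: 0.0427
```

Request:
send_rows(
  targets=[
    [0.7,0,0,0,0],
    [0.85,0,0,0,0],
    [1,0,0,0,0],
    [1,0,0,0,0],
    [1,0,0,0,0],
    [1,0,0,0,0],
  ],
  squeeze=20,
)

```text
time: 13.72
ee_pos: [0.4876, -0.0191, 0.0964]
tcp_rot: [179.9, -0.0, 58.5]
wrist_force: [-0.2, -1.6, 6.5]
opening: 0.0087
```

The knob is gripped (opening 8.7 mm). Sweeping the arc now.

Request:
send_rows(
  targets=[
    [1,-5,-1.8,0,0],
    [1,-9.7,-4.2,0,0],
    [1,-14,-7.3,0,0],
    [1,-17.9,-10.9,0,0],
    [1,-21.2,-15.1,0,0],
    [1,-23.9,-19.7,0,0],
    [1,-25.9,-24.6,0,0],
    [1,-27.2,-29.7,0,0],
  ],
)

```text
time: 14.72
ee_pos: [0.4604, -0.0487, 0.0961]
tcp_rot: [180.0, -0.1, 58.5]
wrist_force: [1.2, 4.4, 3.9]
opening: 0.0089
```

Request:
send_rows(
  targets=[
    [1,-0.6,-5.3,0,0],
    [1,-0.5,-10.6,0,0],
    [1,0.4,-15.8,0,0],
    [1,0.7,-17,0,0],
    [1,0.7,-17,0,0],
  ],
)

```text
time: 15.35
ee_pos: [0.4607, -0.0662, 0.0959]
tcp_rot: [-180.0, 0.0, 58.5]
wrist_force: [0.6, 1.7, 5.3]
opening: 0.0091
```

Request:
send_rows(
  targets=[
    [0.8,0,0,0,0],
    [0.65,0,0,0,0],
    [0.5,0,0,0,0],
    [0.5,0,0,0,0],
  ],
)

```text
time: 15.85
ee_pos: [0.4607, -0.0658, 0.0957]
tcp_rot: [-180.0, 0.0, 58.5]
wrist_force: [-0.1, -0.0, 0.2]
opening: 0.0428
```

Request:
send_rows(
  targets=[
    [0.5,0,0,20,0],
    [0.5,0,0,60,0],
    [0.5,0,0,110,0],
    [0.5,10,-10,150,-10],
    [0.5,20,-20,170,-20],
    [0.5,40,-30,170,-30],
    [0.5,40,-50,170,-40],
    [0.5,40,-50,170,-45],
    [0.5,40,-50,170,-45],
  ],
)

```text
time: 16.98
ee_pos: [0.5008, -0.1159, 0.2657]
tcp_rot: [-180.0, 0.0, 13.5]
wrist_force: [0.8, -0.3, 0.2]
opening: 0.0428
```

```bash
python3 - <<'E'
from h import *
o=bot.get_obs();print(o['ee_pos'],o['tcp_rot'],o['time'],o['wrist_force'],o['opening'])
snap('wrist','w9.png');snap('scene','sc9.png');snap('side','sd9.png')
i=cv2.imread('pics/w9.png');cv2.imwrite('pics/w9c.png',cv2.resize(i[60:300,190:310],None,fx=2.5,fy=2.5,interpolation=2))
E
```

```text
[ 0.50077572 -0.11586783  0.26574499] [-1.79995055e+02  1.81781884e-02  1.35219843e+01] 16.975 [ 0.75402599 -0.27767234  0.23174833] 0.0427952587904777
```

View pics/w9.png

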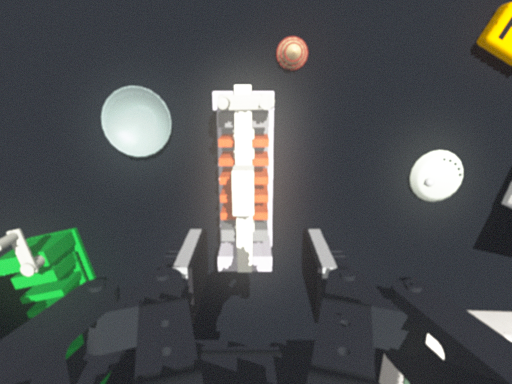

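View pics/sc9.png

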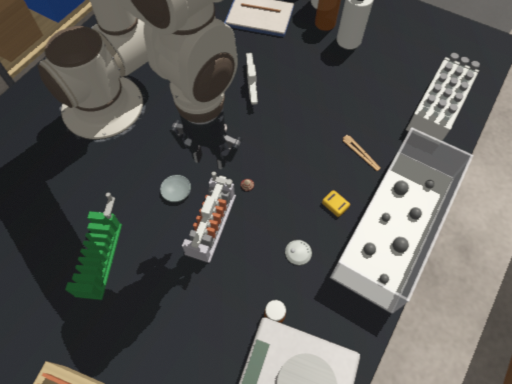

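View pics/sd9.png

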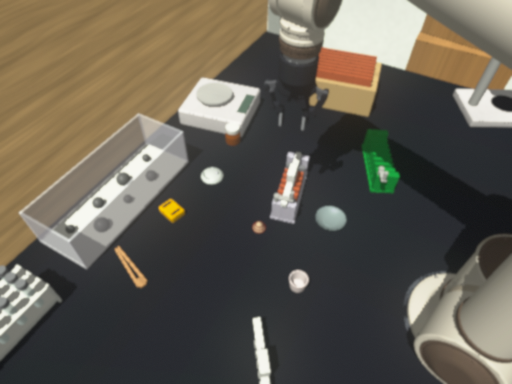

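```bash
python3 - <<'E'
from h import *
i=cv2.imread('pics/w9.png');cv2.imwrite('pics/w9k.png',cv2.resize(i[75:285,195:295],None,fx=2.8,fy=2.8,interpolation=2))
cv2.imwrite('pics/w9t.png',cv2.resize(i[75:135,195:295],None,fx=7,fy=7,interpolation=2))
E
```

```text
(no output)
```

View pics/w9k.png

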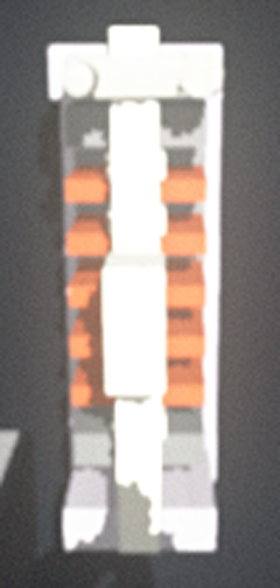

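View pics/w9t.png

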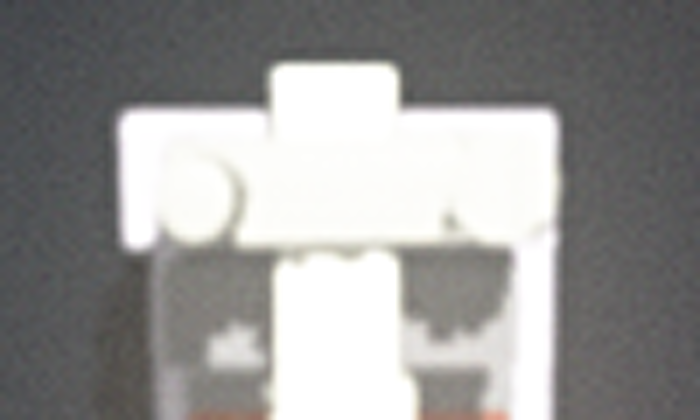

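```bash
python3 - <<'E'
from h import *
c=load('w9.png')
k=onz(c,(223.3,103.3),.1125);d=k[:2]-[.4975,-.0557];print(k,np.linalg.norm(d),np.radians(np.degrees(np.arctan2(d[1],d[0]))%360-103.5))
# spine +y end corners at z .080; -y end
f=np.array([270,66])/7+[195,75];g=np.array([399,66])/7+[195,75]
n1=np.array([118,550])/2.8+[195,75];n2=np.array([156,550])/2.8+[195,75]
P=[onz(c,q,z)[:2] for q,z in((f,.08),(g,.08),(n1,.08),(n2,.08))]
print(P,np.linalg.norm((P[0]+P[1]-P[2]-P[3])/2),np.mean(P,0), np.linalg.norm(P[0]-P[1]),np.linalg.norm(P[2]-P[3]))
E
```

```text
[ 0.46102877 -0.06542015  0.1125    ] 0.037744302135936235 1.5956382344840665
[array([ 0.46415106, -0.04847197]), array([ 0.4807139 , -0.04447937]), array([ 0.51008088, -0.23631757]), array([ 0.52431275, -0.23288209])] 0.193376689898674 [ 0.49481465 -0.14053775] 0.017037271062811145 0.014640650225949686
```

The keeper reads about 1.60 rad, at its stop. The comb's spine reads 193.4 mm long at the seated height. Handing in.

```bash
python3 -c "
from h import *
print(bot.get_obs()['time']); print(bot.job_done())"
```

```text
17.125
the job is handed in; nothing more can be done
None
```

The white comb is seated in the tile rack with the keeper turned over its end. I handed the job in at 17.1 s with the gripper open and clear. No verdict came back.

- **Comb:** I took the farther of the two white combs and lowered it at the cassette's measured offset, about +5.6 mm along rack y. No contact force showed on the way down. It came to rest at cheek height and I stopped at about 10 N. In the pictures I could see teeth sitting between tiles. The middle ones were hidden by the grip block.
- **Keeper:** I gripped the knob lightly and swept it round. The last picture puts it at about 1.60 rad, which is its stop, lying across the comb's +y end.
- **Last checks:** With the seated height assumed, the spine measures 193.4 mm against 194 mm, which fits it lying flat on both cheeks. The bystanders in the last pictures look where they started; I judged that by eye only.
- **Offset left in place:** The comb sits about 5–6 mm off the rack's middle along its length, because it follows the cassette. I did not slide it to the centre.

No check failed. The triangulated heights differed from the stated ones by up to about 5 mm at single corners: 63–69 mm for the 68 mm cheek tops, and 62–65 mm for the 66 mm block top.

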